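# Hang a carrier on a lipped conveyor rail and slide it into its index notch

### The job

Pick up the standing hook-shaped carrier, lift its hook over the rail's front lip in the left half of the rail (as seen from the robot) and lower it until the prong stands in the trough behind the lip. Then slide it to the right, pressing lightly, until the prong drops into the index notch; seat it fully down there and let go, so that it hangs by itself. Do not force it (never more than 20 N between carrier and rail) and leave the oil bottle, the sleeve and the deburring tool where they are.

Things in the scene. Friction and masses are not known exactly. Their poses are not given: they have to be found in the camera images.
- carrier_grip (a point): Centre of the grip tab on top of the loose grey carrier (0.2 to 0.42 kg), which stands upright, 138 mm above its underside. Tab 12 mm thick in x, 30 mm wide in y (take it with fingers closing along y), from 21 mm above to 25 mm below this point; then an 18 mm neck 26 mm wide, then the 60 mm wide back plate. Axes: z up, x to the hook side (towards the rail when hung), y along the rail.
- prong_tip (a point): Centre of the carrier prong's flat underside, 15 mm in +x and 66 mm below carrier_grip, same axes. Prong 8 mm thick in x, 14 mm wide in y. Between it and the back plate the hook's slot is open downward: 11 mm wide, x = 0 to +11 mm from carrier_grip, roof 30 mm above this point. The carrier's shelf reaches from 54 mm in front of carrier_grip (-x) to x = 0, is 70 mm wide in y.
- rail: Fixed aluminium rail, 330 mm long along its y (left is +y), on two posts. Origin at bench level under the middle of the front lip, half-way along; x points away from the robot, z up. Trough x +3 to +23 mm, then a back wall as high as the lip. Trough floor: steel index strip, top at z = 128 mm, on springs: holds up to about 5 N, then gives 1 mm per 2.5 N, solid after 7 mm (22 N).
- rail_lip (a point): Top of the rail's front anti-jump lip, half-way along, z = 146 mm, axes of the rail. The lip is 6 mm thick (x -3 to +3 mm) and goes straight down outside as an apron to z = 47 mm, against which the hung carrier's back plate leans.
- rail_entry (a point): Point on the plain trough floor in the rail's left half: x = +13, y = +60, z = 128 mm in the rail's frame; there is always floor to land on here. The strip has one notch, 18 mm long in y and 8 mm deep (floor z = 120 mm). The strip is fixed, but was set by hand: the notch's centre is anywhere from rail y = +5 to -85 mm, is not measured and must be felt. Seated, the slot's roof stays 4 mm above the lip.
- oil_bottle: Bystander: green oil bottle with spout, 38 mm across, 89 mm tall, loose; origin at centre of its underside.
- sleeve_0: Bystander: turned steel sleeve, 25 mm across, 30 mm tall, standing loose; origin at centre of its underside.
- deburrer: Bystander: pen-shaped deburring tool, 100 mm long (along its y), 17 mm thick, lying loose; origin at centre of its underside.
Mind the look-alikes: they are no part of the job. What is shaped like the part that bears carrier_grip but green or purple is not meant.

How it is judged:
On the way:
1. the prong stands in the trough behind the lip, in the left half of the rail (at least 30 mm left of its middle), its underside at least 10 mm below the lip's top (x of prong_tip in the frame of rail between 0.003 and 0.023 m and y of prong_tip in the frame of rail above 0.03 m and z of prong_tip in the frame of rail between 0.115 and 0.136 m), for 0.1 s.
At the end, for the whole second after the job is handed in: The carrier hangs released and at rest on the rail, prong behind the lip and down in the notch: underside of the prong less than 123.5 mm above the bench (floor of the strip 128, of the notch 120), in the trough, 13 mm left to 93 mm right of the rail's middle, carrier within 0.12 rad of upright (x of prong_tip in the frame of rail between 0.003 and 0.023 m and y of prong_tip in the frame of rail between -0.093 and 0.013 m and z of prong_tip in the frame of rail between 0.113 and 0.1235 m and angle between prong_tip's own z axis and vertical below 0.12 rad and linear speed of carrier below 0.02 m/s and contact force between carrier and the fingers below 0.05 N); the robot touches nothing.
It fails at once if carrier and rail press on each other with more than 20 N (contact force between carrier and rail above 20 N).
It fails at once if the oil bottle is moved more than 20 mm (distance of oil_bottle from where it was at the start of the episode above 0.02 m).
It fails at once if the sleeve is moved more than 20 mm (distance of sleeve_0 from where it was at the start of the episode above 0.02 m).
It fails at once if the deburring tool is moved more than 20 mm (distance of deburrer from where it was at the start of the episode above 0.02 m).
It also fails if it takes over 45 s, if anything falls off the work surface, if the arm or the gripper's body presses on something with over 40 N, if the wrist force passes 120 N, or if a joint passes its speed limit or range.

### The arm

A 6-joint arm with a two-finger parallel gripper is mounted at the origin on a cart in front of the work surface, level with it; the furniture and walls round the work are solid. World frame = base frame: x ahead of the robot, y to its left, z up, the work surface at z = 0. Lengths are in m, angles in rad, forces in N, time in s.
With the tool pointing down it reaches from about 0.25 to 0.775 m from the base axis. Payload 4 kg.
Tool frame: the origin (TCP) lies between the finger pads; the fingertips stand 11 mm ahead of it and the grasp point (between the pads) lies 8 mm behind it; z points along the fingers, y is the line along which they close (so a half turn about z gives the same grasp; the last joint's range is limited). The gripper opens to 94 mm and grips with 3 to 60 N. Pads are 16 mm wide; open, the fingers measure 119 mm over their backs; the gripper's body (75 mm by 177 mm) begins 78 mm behind the grasp point.
Start: joints at [-1.313, 0.087, 1.371, -0, 1.684, -0.103], TCP at [0.194, -0.515, 0.217] pointing down, gripper open.
Joint ranges: [-3.1, 3.1], [-0.76, 2.03], [0.27, 2.55], [-1.08, 4.22], [0.17, 2.65], [-2.57, 2.57]. Speed limits (rad/s): [2.79, 2.79, 3.14, 3.14, 3.14, 3.14].

### API

Orientations are given as a unit quaternion [x, y, z, w].
In Python, from station import ctrl, imaging, finish_job, finder gives the robot as it stands.
- The arm moves only by the tool play_rows, never from a script. Its argument "plan" is a list of rows, each an object with "slide": the shift along the tool's x, y, z in units of 120 mm (1.0 is 120 mm), a list of three; "yaw": the turn about the tool's z in units of 180 degrees (1.0 is 180 degrees). A call has 1 to 12 rows; each row is the pose to reach, as a shift and turn from the pose commanded when the call began, along the tool's axes at that moment, turning the shorter way round; what a row does not reach only later rows make up. A row lasts 1/8 s, in which the tool goes at most 62.5 mm and 10.7 degrees, less where a joint would pass 70% of its speed; a pose out of reach is approached as far as the arm can. A call with a number of a shift or a turn outside -1 to 1 is refused whole. A call with a gripper value outside its range is refused whole. "hand" is the opening, from 0 (shut) to 1 (fully open), set as the call begins (left out, the last holds). The fingers move at their own pace and stop on an object; "grip_force" is the grip in N (left out, the last holds). Time passes only in rows, so rows that repeat a pose let the fingers close. It gives the time, the measured TCP pose, the force, the opening and the grip force at its end, in the units of the state.
- ctrl.get_obs(): the state, without advancing time (a new reading comes with each control period).
- imaging.snapshot(name): name is "scene" or "top"; returns (picture, depth): 480x640x3 uint8, red, green, blue; 480x640 float32, m along the optical axis (not along the pixel's ray), 0 where there is no reading.
- imaging.calibration(name): a dict with "fx", "fy", "cx", "cy" (pixels), "eye" and "orientation" of the camera in the world. Camera axes: x right, y down, z forward; pixel columns grow to the right and rows downward; lengths in m; the calibration is good to about 2 mm. A picture is of the moment at which its call begins. calibration takes no time and is no camera call.
- finish_job(): hands the job in; it is judged then, once.
Trained networks look in the newest picture that a camera, given by its name, has taken for a name from the list of things; names that differ only in an ending like _2 or _b are one class to them, and where a whole thing is asked for, a point or a joint stands for the part that bears it (a point fixed in the world has none). Each returns a list of dicts, best first, with "p" (0 to 1); they miss things now and then, are a little off and sometimes report something else, mostly with a low value. They report only what shows in the picture. A call takes as long as a camera call. They do not tell look-alikes from the thing itself.
- finder.masks_of(camera, label): "region" (480x640 bool, what is visible of it) and "extent" ([left, top, width, height] in pixels, round what is visible of it).
- finder.tip_of(camera, label): "pixel" ([column, row] in pixels: a listed point, or the origin of a listed thing).
The state is a dict: "time_s": time; "qpos": joint angles; "joint_velocities": joint speeds; "effort": joint torques, N m; "position": TCP position; "eef_rot": TCP orientation; "contact_force": force on the tool from outside, world axes, zero at the start; "torque": the same for the moment, N m; "finger_gap": finger opening in m; "grasp_force": force on a finger pad.
Only numpy, scipy, OpenCV 4.12 (cv2) and the standard library are available. Lean on these libraries where they do the work, as an engineer would, in place of code of your own. Each camera call takes 0.05 s, during which the arm holds its last target. There are 200 camera calls.

## Working session

There is one attempt and no reset: what is moved stays moved. The work goes in short steps, Python scripts to look and compute and a tool call to move; the robot and the scene stay as the last step left them, time stands still between calls to the robot, and variables do not carry over. Pictures are saved under pics/ and viewed, at most 10 in all, crops included, and the job is handed in when it is done.

Besides the shell and the picture viewer there is one more tool, called after "Call:" as a command line: name --argument value ..., lists and objects as JSON in quotes. play_rows: Moves the arm, as the interface text tells. Its arguments: {"type":"object","properties":{"plan":{"type":"array"},"hand":{"type":"number"},"grip_force":{"type":"number"}},"required":["plan"]}

```bash
mkdir -p pics; cat > h.py <<'E'
import numpy as np, cv2
from scipy.spatial.transform import Rotation as R
from station import ctrl, imaging, finish_job, finder
def world(cam,u,v,d):
    c=imaging.calibration(cam)
    p=np.stack([(u-c['cx'])/c['fx']*d,(v-c['cy'])/c['fy']*d,d*np.ones_like(u)],-1)
    return R.from_quat(c['orientation']).apply(p.reshape(-1,3))+np.array(c['eye'])
E
python3 - <<'E'
from h import *
ims=[]
for c in ['scene','top']:
    p,d=imaging.snapshot(c); cv2.imwrite(f'pics/{c}0.png',p[:,:,::-1]); np.savez(f'pics/{c}0.npz',p=p,d=d)
    print(c,imaging.calibration(c))
    for l in ['carrier_grip','prong_tip','rail','rail_lip','rail_entry','oil_bottle','sleeve_0','deburrer']:
        for r in finder.tip_of(c,l)[:4]:
            u,v=r['pixel'];z=d[int(v),int(u)]
            print(c,l,round(r['p'],2),np.round([u,v]),world(c,np.array([u]),np.array([v]),z).round(3))
print(ctrl.get_obs())
E
```

```text
scene {'fx': 458.133875447366, 'fy': 458.133875447366, 'cx': 323.9589792203745, 'cy': 240.27550552127613, 'eye': array([-0.09357976,  0.46673291,  0.77583326]), 'orientation': array([-0.47328567,  0.79228312, -0.33580419,  0.18847725])}
scene carrier_grip 0.8 [382. 186.] [[ 0.551 -0.048  0.146]]
scene carrier_grip 0.71 [294. 266.] [[0.421 0.232 0.15 ]]
scene carrier_grip 0.71 [236. 301.] [[0.4   0.354 0.143]]
scene carrier_grip 0.42 [409. 256.] [[ 0.43  -0.057  0.025]]
scene prong_tip 0.89 [293. 284.] [[0.419 0.238 0.105]]
scene prong_tip 0.83 [371. 205.] [[ 0.57  -0.038  0.078]]
scene prong_tip 0.63 [234. 318.] [[0.398 0.364 0.103]]
scene rail 0.88 [306. 223.] [[ 0.666  0.085 -0.004]]
scene rail 0.66 [346. 268.] [[0.476 0.082 0.013]]
scene rail_lip 0.58 [305. 179.] [[0.654 0.092 0.143]]
scene rail_entry 0.72 [281. 188.] [[0.648 0.155 0.143]]
scene oil_bottle 0.83 [412. 258.] [[ 0.424 -0.06   0.023]]
scene sleeve_0 0.69 [347. 267.] [[0.477 0.077 0.011]]
scene deburrer 0.63 [372. 296.] [[0.383 0.073 0.011]]
top {'fx': 624.7018203621615, 'fy': 624.7018203621615, 'cx': 319.6307610762622
[... 807 characters left out ...]
e_s': 0.9, 'qpos': array([-1.31312039e+00,  8.71519392e-02,  1.37069535e+00,  1.82040521e-05,
        1.68362831e+00, -1.03138006e-01]), 'joint_velocities': array([ 0.00030695, -0.00145996,  0.00025999,  0.00175742,  0.00014616,
       -0.00028461]), 'effort': array([-9.39677921e-04, -3.40037119e+01, -3.02605247e+01,  7.19863409e-02,
        2.36794859e-02,  3.05410481e-06]), 'position': array([ 0.19415349, -0.51459923,  0.21653453]), 'eef_rot': array([9.83770566e-01, 1.79430962e-01, 1.35347578e-05, 5.76520794e-05]), 'contact_force': array([ 0.4763237 ,  0.23332488, -0.7453102 ]), 'torque': array([ 0.01931042,  0.00028974, -0.00043943]), 'grasp_force': 0.0, 'finger_gap': 0.09424926157662297}
```

```bash
python3 - <<'E'
import cv2
a=cv2.imread('pics/top0.png')
cv2.imwrite('pics/topb.png',cv2.resize(a[100:400,120:520],None,fx=2,fy=2,interpolation=cv2.INTER_CUBIC))
E
```

```text
(no output)
```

View pics/topb.png

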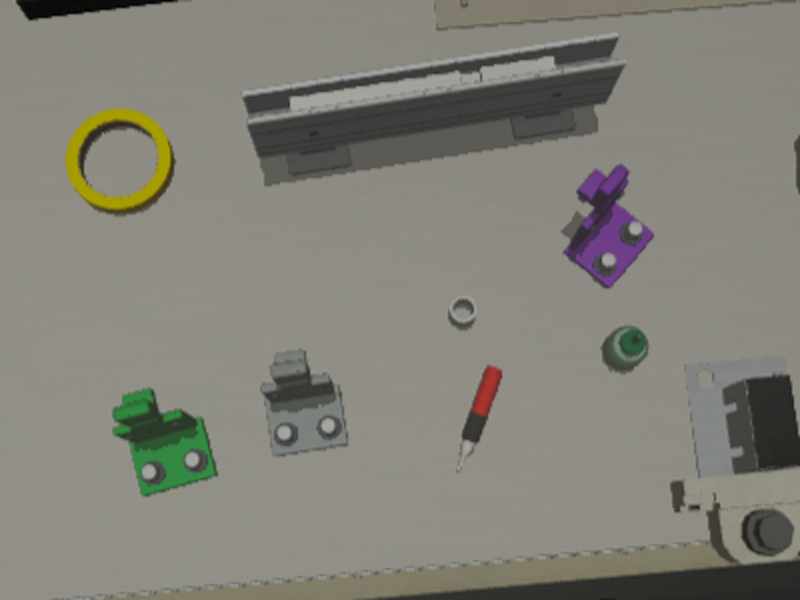

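View pics/scene0.png

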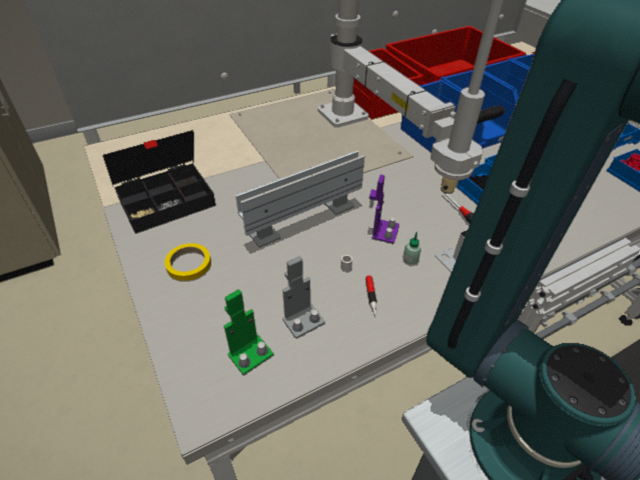

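Hook shapes, in top-image pixels: green (187,303), grey (266,290) and purple (427,195). Only the grey one fits, since green and purple are excluded as look-alikes. The strip also shows a dark gap near top pixel (356,139), which may be the notch. Next I'll measure the grey tab and the rail from depth, and take the confirming crop.

```bash
python3 - <<'E'
from h import *
vv,uu=np.mgrid[0:480,0:640]
for c in ['top','scene']:
    f=np.load(f'pics/{c}0.npz');d=f['d'];p=f['p']
    W=world(c,uu.astype(float),vv.astype(float),d[...,None].reshape(480,640)) if 0 else None
    cal=imaging.calibration(c)
    P=np.stack([(uu-cal['cx'])/cal['fx']*d,(vv-cal['cy'])/cal['fy']*d,d],-1).reshape(-1,3)
    W=(R.from_quat(cal['orientation']).apply(P)+cal['eye']).reshape(480,640,3)
    np.save(f'pics/{c}W.npy',W)
    x,y,z=np.moveaxis(W,-1,0)
    ok=d>0
    near=ok&(np.hypot(x-.425,y-.23)<.07)
    for lo,hi in [(.150,.175),(.11,.15),(.02,.1),(.003,.02)]:
        m=near&(z>lo)&(z<hi)
        if m.sum()<5: continue
        q=W[m]; r=cv2.minAreaRect((q[:,:2]*1000).astype(np.float32))
        print(c,lo,m.sum(),'z med',np.median(q[:,2]).round(4),'mean',q.mean(0).round(4),'rect',np.round(r[0],1),np.round(r[1],1),round(r[2],1))
    m=ok&(x>.6)&(x<.75)&(y>-.12)&(y<.27)
    for lo,hi in [(.138,.16),(.11,.135)]:
        q=W[m&(z>lo)&(z<hi)]; r=cv2.minAreaRect((q[:,:2]*1000).astype(np.float32))
        print(c,'rail',lo,len(q),np.median(q[:,2]).round(4),np.round(r[0],1),np.round(r[1],1),round(r[2],2), np.round(cv2.boxPoints(r),1).tolist())
p=np.load('pics/top0.npz')['p'][:,:,::-1]
a=cv2.resize(p[110:170,235:440],None,fx=3.9,fy=3.9,interpolation=cv2.INTER_CUBIC)
b=cv2.resize(p[265:335,240:310],None,fx=5,fy=5,interpolation=cv2.INTER_CUBIC)
o=np.zeros((a.shape[0]+b.shape[0],a.shape[1],3),np.uint8);o[:a.shape[0]]=a;o[a.shape[0]:,:b.shape[1]]=b
cv2.imwrite('pics/crop1.png',o)
E
```

```text
top 0.15 143 z med 0.1592 mean [0.4301 0.2272 0.1588] rect [430.7 227.4] [11.9 29.8] 3.2
top 0.11 153 z med 0.1156 mean [0.4357 0.2272 0.1206] rect [437.5 227.3] [29.4 28.6] 3.8
top 0.02 369 z med 0.0592 mean [0.4156 0.2257 0.0604] rect [408.7 226.4] [44.7 60.1] 3.1
top 0.003 1095 z med 0.0081 mean [0.405  0.2258 0.0081] rect [425.4 230.2] [135.7 135.2] 66.7
top rail 0.138 1725 0.1459 [671.9  85.7] [ 33.9 329.4] 4.29 [[642.7000122070312, 248.6999969482422], [667.2999877929688, -79.80000305175781], [701.0999755859375, -77.30000305175781], [676.5, 251.1999969482422]]
top rail 0.11 2315 0.1275 [669.7  85.7] [ 30.2 329.3] 4.54 [[641.5999755859375, 248.60000610351562], [667.7000122070312, -79.5999984741211], [697.7999877929688, -77.19999694824219], [671.7000122070312, 251.0]]
scene 0.15 101 z med 0.1555 mean [0.4273 0.2308 0.1551] rect [428.8 229.8] [13.6 29.9] 4.1
scene 0.11 235 z med 0.1282 mean [0.4247 0.2317 0.1288] rect [430.1 234.5] [35.6 23.1] 47.4
scene 0.02 793 z med 0.0576 mean [0.4186 0.2309 0.0578] rect [415.  229.4] [62.1 59.2] 3.6
scene 0.003 728 z med 0.0063 mean [0.3993 0.2299 0.0074] rect [400.  227.6] [55.5 70.7] 4.5
scene rail 0.138 858 0.1423 [670.3  89.2] [ 35.6 329.1] 4.57 [[639.4000244140625, 251.8000030517578], [665.5999755859375, -76.19999694824219], [701.0999755859375, -73.4000015258789], [674.9000244140625, 254.6999969482422]]
scene rail 0.11 1479 0.1261 [668.7  88.7] [ 34.1 330.5] 4.76 [[638.0, 251.89999389648438], [665.4000244140625, -77.4000015258789], [699.4000244140625, -74.5999984741211], [672.0, 254.8000030517578]]
```

View pics/crop1.png

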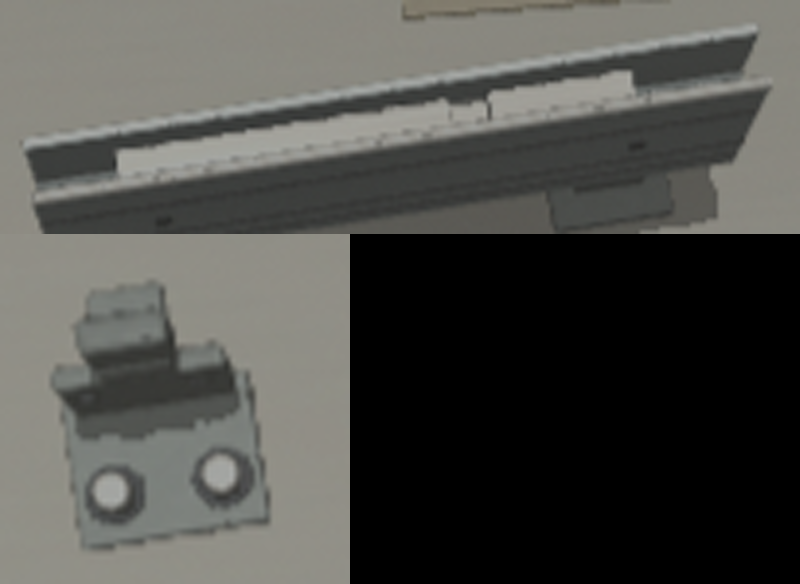

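The crop confirms the upright grey hook with two grey pegs, lower left at (266,290) in the full top image. The strip gap shows at about (355,139). I'll refine the rail frame, the notch estimate and the transit clearance from the stored clouds.

```bash
python3 - <<'E'
from h import *
for c in ['top','scene']:
    W=np.load(f'pics/{c}W.npy'); d=np.load(f'pics/{c}0.npz')['d']
    x,y,z=np.moveaxis(W,-1,0)
    th=np.deg2rad(4.4)
    C=np.array([.671,.0872])
    xr=(x-C[0])*np.cos(th)+(y-C[1])*np.sin(th); yr=-(x-C[0])*np.sin(th)+(y-C[1])*np.cos(th)
    m=(d>0)&(abs(xr)<.03)&(abs(yr)<.17)
    zt=.1459 if c=='top' else .1425
    t=m&(abs(z-zt)<.0025)
    print(c,'hist',np.histogram(xr[t]*1000,bins=np.arange(-24,26,2)))
    for s,n in [(xr<-.005,'lip'),(xr>.002,'back')]:
        k=t&s; 
        pf=np.polyfit(yr[k],xr[k],1); print(n,k.sum(),'slope deg',np.degrees(pf[0]).round(2),'x',(pf[1]*1000).round(2),'yrange',yr[k].min().round(4),yr[k].max().round(4), 'x5-95',np.percentile(xr[k],[3,97]).round(4))
    if c=='top':
        k=m&(xr>-.008)&(xr<.012)&(z<.14)&(z>.1)
        for a in np.arange(-.12,.13,.006):
            q=k&(yr>=a)&(yr<a+.006)
            if q.sum(): print(round(a,3),q.sum(),np.percentile(z[q],[10,50,90]).round(4))
    o=(d>0)&(z>.17)&(x>.05)&(x<.85)&(y>-.45)&(y<.45)
    print(c,'high pts',o.sum(), np.unique((W[o]*10).round().astype(int)/10,axis=0)[:40].tolist())
E
```

```text
top hist (array([  0,   0,   0,   0,  97, 173, 107,  99,   2,   0,   0,   0,   0,
         0,   0,   0,   0, 106, 182, 147,  53,   0,   0,   0]), array([-24, -22, -20, -18, -16, -14, -12, -10,  -8,  -6,  -4,  -2,   0,
         2,   4,   6,   8,  10,  12,  14,  16,  18,  20,  22,  24]))
lip 478 slope deg -0.1 x -12.1 yrange -0.1663 0.1632 x5-95 [-0.0151 -0.0085]
back 488 slope deg -0.09 x 13.61 yrange -0.1658 0.1626 x5-95 [0.0108 0.0167]
-0.12 11 [0.1022 0.1115 0.1289]
-0.114 15 [0.1194 0.1268 0.1336]
-0.108 26 [0.1261 0.13   0.1332]
-0.102 31 [0.127  0.1293 0.1325]
-0.096 23 [0.1265 0.1287 0.1311]
-0.09 28 [0.1258 0.1288 0.1326]
-0.084 31 [0.1271 0.1291 0.132 ]
-0.078 26 [0.1252 0.1295 0.1326]
-0.072 30 [0.1269 0.1294 0.1317]
-0.066 27 [0.1267 0.1289 0.1322]
-0.06 28 [0.1261 0.1284 0.1333]
-0.054 31 [0.127  0.1293 0.134 ]
-0.048 30 [0.1211 0.1273 0.1333]
-0.042 27 [0.1188 0.1221 0.1331]
-0.036 26 [0.1191 0.1219 0.1371]
-0.03 28 [0.1204 0.1247 0.1324]
-0.024 27 [0.1272 0.1294 0.1331]
-0.018 31 [0.128  0.1296 0.1341]
-0.012 28 [0.1265 0.1287 0.1317]
-0.006 29 [0.1277 0.1298 0.1334]
0.0
[... 1640 characters left out ...]
pe deg -0.17 x 12.07 yrange -0.1608 0.1666 x5-95 [0.0086 0.0159]
scene high pts 44358 [[0.1, 0.0, 0.2], [0.1, 0.0, 0.3], [0.1, 0.0, 0.4], [0.1, 0.0, 0.5], [0.1, 0.0, 0.6], [0.1, 0.1, 0.2], [0.1, 0.1, 0.3], [0.1, 0.1, 0.4], [0.1, 0.1, 0.5], [0.1, 0.1, 0.6], [0.2, 0.0, 0.6], [0.2, 0.1, 0.2], [0.2, 0.1, 0.3], [0.2, 0.1, 0.4], [0.2, 0.1, 0.5], [0.2, 0.1, 0.6], [0.5, -0.3, 0.2], [0.5, -0.3, 0.3], [0.5, -0.3, 0.4], [0.5, -0.3, 0.5], [0.5, -0.2, 0.2], [0.5, -0.2, 0.3], [0.6, -0.4, 0.2], [0.6, -0.3, 0.2], [0.6, -0.3, 0.3], [0.6, -0.3, 0.4], [0.6, -0.3, 0.5], [0.6, -0.2, 0.2], [0.6, -0.2, 0.3], [0.6, -0.2, 0.4], [0.6, -0.2, 0.5], [0.7, -0.3, 0.2], [0.7, -0.2, 0.2], [0.8, -0.3, 0.2], [0.8, -0.2, 0.2]]
```

Call:
play_rows --plan '[{"slide":[0.5,-0.5,0],"yaw":0.05},{"slide":[1,-1,0],"yaw":0.095},{"slide":[1,-1,0],"yaw":0.095},{"slide":[1,-1,0],"yaw":0.095}]' --hand 1

```text
time_s: 1.4
position: [0.2651, -0.358, 0.2172]
eef_rot: [0.999, 0.033, 0.001, 0.001]
contact_force: [0.8, 0.2, 0.4]
finger_gap: 0.0939
grasp_force: 0.0
```

Call:
play_rows --plan '[{"slide":[0.2,-0.5,0],"yaw":0},{"slide":[0.4,-1,0],"yaw":0}]'

```text
time_s: 1.65
position: [0.3032, -0.2412, 0.2164]
eef_rot: [1.0, 0.03, 0.0, 0.0]
contact_force: [1.1, 0.5, 0.2]
finger_gap: 0.0938
grasp_force: 0.0
```

Call:
play_rows --plan '[{"slide":[0.2,-0.5,0],"yaw":0},{"slide":[0.4,-1,0],"yaw":0}]'

```text
time_s: 1.9
position: [0.3428, -0.1219, 0.2167]
eef_rot: [1.0, 0.03, 0.001, 0.001]
contact_force: [1.8, 0.2, 0.5]
finger_gap: 0.0941
grasp_force: 0.0
```

Call:
play_rows --plan '[{"slide":[0.2,-0.5,0],"yaw":0},{"slide":[0.4,-1,0],"yaw":0}]'

```text
time_s: 2.15
position: [0.3823, -0.0029, 0.2169]
eef_rot: [1.0, 0.03, 0.001, 0.001]
contact_force: [0.4, -0.3, 0.1]
finger_gap: 0.0938
grasp_force: 0.0
```

Call:
play_rows --plan '[{"slide":[0.2,-0.5,0],"yaw":0},{"slide":[0.4,-1,0],"yaw":0},{"slide":[0.4,-1,0],"yaw":0},{"slide":[0.4,-1,0],"yaw":0}]'

```text
time_s: 2.65
position: [0.4222, 0.1182, 0.2162]
eef_rot: [1.0, 0.031, -0.0, 0.001]
contact_force: [0.6, -0.3, -0.1]
finger_gap: 0.094
grasp_force: 0.0
```

Call:
play_rows --plan '[{"slide":[0.06,-0.45,0],"yaw":0},{"slide":[0.118,-0.914,0],"yaw":0},{"slide":[0.118,-0.914,0],"yaw":0},{"slide":[0.118,-0.914,0],"yaw":0},{"slide":[0.118,-0.914,0],"yaw":0}]'

```text
time_s: 3.28
position: [0.4295, 0.2273, 0.2167]
eef_rot: [1.0, 0.03, 0.0, 0.0]
contact_force: [-0.3, -0.5, -1.2]
finger_gap: 0.0939
grasp_force: 0.0
```

```bash
python3 - <<'E'
from h import *
o=ctrl.get_obs();print(o['position'],R.from_quat(o['eef_rot']).as_matrix().round(4))
p,d=imaging.snapshot('scene');cv2.imwrite('pics/s1.png',cv2.resize(p[150:370,180:420,::-1],None,fx=2.5,fy=2.5))
E
```

```text
[0.4295112  0.22729684 0.21668766] [[ 9.983e-01  5.910e-02  5.000e-04]
 [ 5.910e-02 -9.983e-01 -5.000e-04]
 [ 5.000e-04  5.000e-04 -1.000e+00]]
```

View pics/s1.png

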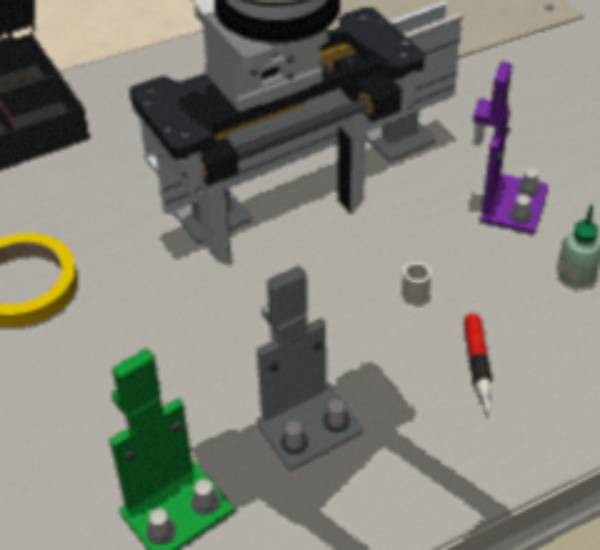

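The open fingers, at crop (215,225) and (350,180), straddle the grey tab at (287,285) and stay clear of the green part. I'll descend and grip.

Call:
play_rows --plan '[{"slide":[0,-0.01,0.25],"yaw":0},{"slide":[0,-0.01,0.5],"yaw":0},{"slide":[0,-0.01,0.72],"yaw":0},{"slide":[0,-0.01,0.72],"yaw":0},{"slide":[0,-0.01,0.72],"yaw":0}]'

```text
time_s: 3.95
position: [0.4298, 0.2302, 0.1314]
eef_rot: [1.0, 0.031, 0.001, -0.0]
contact_force: [0.2, 0.3, 0.8]
finger_gap: 0.0937
grasp_force: 0.0
```

Call:
play_rows --plan '[{"slide":[0,0,0],"yaw":0},{"slide":[0,0,0],"yaw":0},{"slide":[0,0,0],"yaw":0},{"slide":[0,0,0],"yaw":0},{"slide":[0,0,0],"yaw":0},{"slide":[0,0,0],"yaw":0}]' --hand 0 --grip_force 25

```text
time_s: 4.7
position: [0.429, 0.2305, 0.13]
eef_rot: [1.0, 0.031, -0.0, 0.0]
contact_force: [-0.3, -0.8, 0.4]
finger_gap: 0.0377
grasp_force: 0.0
```

Call:
play_rows --plan '[{"slide":[0,0,0],"yaw":0},{"slide":[0,0,0],"yaw":0},{"slide":[0,0,0],"yaw":0},{"slide":[0,0,0],"yaw":0},{"slide":[0,0,0],"yaw":0}]'

```text
time_s: 5.32
position: [0.4289, 0.2304, 0.1298]
eef_rot: [1.0, 0.031, -0.0, 0.0]
contact_force: [-0.2, -0.3, -2.0]
finger_gap: 0.0297
grasp_force: 25.0
```

Call:
play_rows --plan '[{"slide":[0,0,-0.1],"yaw":0},{"slide":[0,0,-0.3],"yaw":0},{"slide":[0,0,-0.5],"yaw":0},{"slide":[0,0,-0.7],"yaw":0},{"slide":[0,0,-0.84],"yaw":0},{"slide":[0,0,-0.84],"yaw":0},{"slide":[0,0,-0.84],"yaw":0},{"slide":[0,0,-0.84],"yaw":0}]'

```text
time_s: 6.32
position: [0.4285, 0.2303, 0.2295]
eef_rot: [1.0, 0.031, -0.001, 0.0]
contact_force: [1.3, -1.0, -2.9]
finger_gap: 0.03
grasp_force: 25.0
```

Call:
play_rows --plan '[{"slide":[0.2,0.1,0],"yaw":0},{"slide":[0.5,0.25,0],"yaw":0},{"slide":[0.75,0.35,0],"yaw":0},{"slide":[0.885,0.4,0],"yaw":0},{"slide":[0.885,0.4,0],"yaw":0}]'

```text
time_s: 6.95
position: [0.5381, 0.189, 0.2297]
eef_rot: [1.0, 0.031, -0.001, 0.0]
contact_force: [-0.2, 1.6, -2.0]
finger_gap: 0.0296
grasp_force: 25.0
```

Call:
play_rows --plan '[{"slide":[0.2,0.1,0],"yaw":0},{"slide":[0.5,0.25,0],"yaw":0},{"slide":[0.75,0.35,0],"yaw":0},{"slide":[0.885,0.4,0],"yaw":-0.0055},{"slide":[0.885,0.4,0],"yaw":-0.0055},{"slide":[0.885,0.4,0],"yaw":-0.0055},{"slide":[0.885,0.4,0],"yaw":-0.0055}]'

```text
time_s: 7.82
position: [0.646, 0.1487, 0.2314]
eef_rot: [0.999, 0.04, 0.0, -0.0]
contact_force: [-0.4, 0.3, -2.5]
finger_gap: 0.0297
grasp_force: 25.0
```

```bash
python3 - <<'E'
from h import *
o=ctrl.get_obs();print(o['position'],R.from_quat(o['eef_rot']).as_matrix().round(4),o['contact_force'])
vv,uu=np.mgrid[0:480,0:640]
out=[]
for c in ['top','scene']:
    p,d=imaging.snapshot(c); cal=imaging.calibration(c)
    P=np.stack([(uu-cal['cx'])/cal['fx']*d,(vv-cal['cy'])/cal['fy']*d,d],-1).reshape(-1,3)
    W=(R.from_quat(cal['orientation']).apply(P)+cal['eye']).reshape(480,640,3)
    x,y,z=np.moveaxis(W,-1,0)
    m=(d>0)&(np.hypot(x-.648,y-.146)<.06)
    for lo,hi in [(.195,.21),(.16,.18),(.1,.155)]:
        q=W[m&(z>lo)&(z<hi)]
        if len(q)>5:
            r=cv2.minAreaRect((q[:,:2]*1000).astype(np.float32)); print(c,lo,len(q),np.round(r[0],1),np.round(r[1],1),round(r[2],1))
    for l in ['prong_tip','carrier_grip']:
        for r in finder.tip_of(c,l)[:4]: print(c,l,round(r['p'],2),np.round(r['pixel']))
    s=p[60:280,200:420] if c=='top' else p[100:320,200:420]
    out.append(cv2.resize(s[:,:,::-1],(400,400),interpolation=cv2.INTER_CUBIC))
cv2.imwrite('pics/s2.png',np.hstack(out))
E
```

```text
[0.64604902 0.14869554 0.23143349] [[ 9.968e-01  8.050e-02  2.000e-04]
 [ 8.050e-02 -9.968e-01  2.000e-04]
 [ 2.000e-04 -2.000e-04 -1.000e+00]] [-0.40902758  0.30634561 -2.51398555]
top 0.195 135 [642.4 147.6] [ 8.4 58.3] 4.2
top 0.16 113 [638.1 147.4] [ 5.2 57.2] 3.8
top 0.1 303 [666.3 147.9] [ 31.2 118.8] 4.4
top prong_tip 0.83 [409. 196.]
top prong_tip 0.71 [196. 300.]
top prong_tip 0.63 [301. 142.]
top carrier_grip 0.68 [300. 136.]
top carrier_grip 0.66 [190. 302.]
top carrier_grip 0.66 [426. 192.]
scene 0.195 80 [643.9 149.1] [46.7 24.5] 62.8
scene 0.16 191 [637.5 150.8] [58.8 12.3] 89.9
scene 0.1 1398 [635.3 145.5] [ 93.2 119.4] 2.2
scene prong_tip 0.79 [280. 173.]
scene prong_tip 0.79 [237. 318.]
scene prong_tip 0.65 [369. 207.]
scene carrier_grip 0.69 [234. 300.]
scene carrier_grip 0.64 [286. 152.]
scene carrier_grip 0.42 [409. 257.]
```

View pics/s2.png

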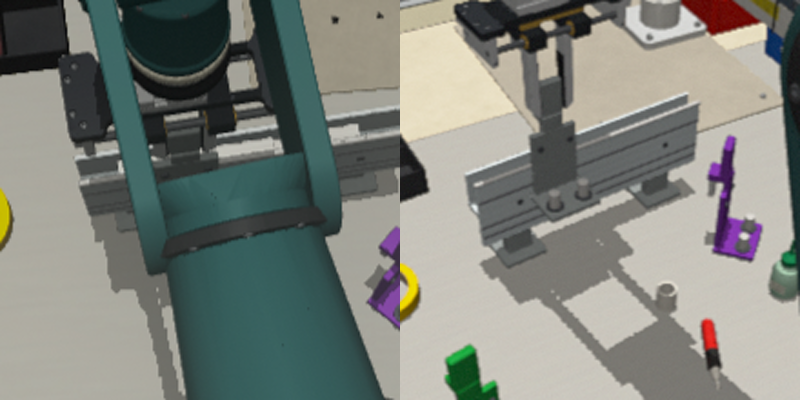

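The scene view shows the carrier upright in the gripper, its back plate at right-crop (552,160) just in front of the rail's left half. I'll lower it to just above the lip, then go on in small steps.

Call:
play_rows --plan '[{"slide":[0.006,0,0.1],"yaw":0},{"slide":[0.006,0,0.2],"yaw":0},{"slide":[0.006,0,0.21],"yaw":0},{"slide":[0.006,0,0.21],"yaw":0},{"slide":[0.006,0,0.21],"yaw":0}]'

```text
time_s: 8.75
position: [0.648, 0.148, 0.2062]
eef_rot: [0.999, 0.04, 0.001, 0.0]
contact_force: [-0.3, -0.5, -2.8]
finger_gap: 0.0297
grasp_force: 25.0
```

Call:
play_rows --plan '[{"slide":[0,0,0.006],"yaw":0},{"slide":[0,0,0.012],"yaw":0},{"slide":[0,0,0.018],"yaw":0},{"slide":[0,0,0.025],"yaw":0},{"slide":[0,0,0.025],"yaw":0}]'

```text
time_s: 9.38
position: [0.6476, 0.148, 0.2025]
eef_rot: [0.999, 0.04, -0.0, 0.0]
contact_force: [1.3, 0.1, -3.1]
finger_gap: 0.0296
grasp_force: 25.0
```

Call:
play_rows --plan '[{"slide":[0,0,0.006],"yaw":0},{"slide":[0,0,0.012],"yaw":0},{"slide":[0,0,0.018],"yaw":0},{"slide":[0,0,0.018],"yaw":0}]'

```text
time_s: 9.88
position: [0.6477, 0.148, 0.2004]
eef_rot: [0.999, 0.04, -0.0, 0.0]
contact_force: [1.0, 0.2, -2.5]
finger_gap: 0.0295
grasp_force: 25.0
```

Call:
play_rows --plan '[{"slide":[0,0,0.016],"yaw":0},{"slide":[0,0,0.032],"yaw":0},{"slide":[0,0,0.048],"yaw":0},{"slide":[0,0,0.064],"yaw":0},{"slide":[0,0,0.08],"yaw":0},{"slide":[0,0,0.09],"yaw":0},{"slide":[0,0,0.09],"yaw":0}]'

```text
time_s: 10.75
position: [0.6477, 0.148, 0.1895]
eef_rot: [0.999, 0.04, -0.0, 0.0]
contact_force: [0.6, -0.9, -1.6]
finger_gap: 0.0301
grasp_force: 25.0
```

Call:
play_rows --plan '[{"slide":[0,0,0.004],"yaw":0},{"slide":[0,0,0.008],"yaw":0},{"slide":[0,0,0.012],"yaw":0},{"slide":[0,0,0.016],"yaw":0},{"slide":[0,0,0.02],"yaw":0},{"slide":[0,0,0.02],"yaw":0}]'

```text
time_s: 11.5
position: [0.6477, 0.148, 0.1872]
eef_rot: [0.999, 0.04, -0.0, 0.0]
contact_force: [0.2, -0.7, -2.8]
finger_gap: 0.0301
grasp_force: 25.0
```

Call:
play_rows --plan '[{"slide":[0,0,0.004],"yaw":0},{"slide":[0,0,0.008],"yaw":0},{"slide":[0,0,0.012],"yaw":0},{"slide":[0,0,0.012],"yaw":0}]'

```text
time_s: 12.0
position: [0.6477, 0.148, 0.1859]
eef_rot: [0.999, 0.04, 0.0, 0.0]
contact_force: [-0.6, 0.3, -2.5]
finger_gap: 0.0301
grasp_force: 25.0
```

Call:
play_rows --plan '[{"slide":[0,0,0.004],"yaw":0},{"slide":[0,0,0.008],"yaw":0},{"slide":[0,0,0.008],"yaw":0}]'

```text
time_s: 12.38
position: [0.6478, 0.148, 0.1858]
eef_rot: [0.999, 0.04, 0.0, -0.0]
contact_force: [-1.1, -0.6, 1.8]
finger_gap: 0.0295
grasp_force: 25.0
```

Call:
play_rows --plan '[{"slide":[0,0,0.004],"yaw":0},{"slide":[0,0,0.008],"yaw":0},{"slide":[0,0,0.008],"yaw":0}]'

```text
time_s: 12.75
position: [0.6478, 0.1481, 0.1848]
eef_rot: [0.999, 0.04, 0.0, -0.0]
contact_force: [-2.2, 0.7, 5.7]
finger_gap: 0.0299
grasp_force: 25.0
```

Call:
play_rows --plan '[{"slide":[0,0,-0.004],"yaw":0},{"slide":[0,0.05,-0.004],"yaw":0},{"slide":[0,0.1,-0.004],"yaw":0},{"slide":[0,0.15,-0.004],"yaw":0},{"slide":[0,0.2,-0.004],"yaw":0},{"slide":[0,0.2,-0.004],"yaw":0}]'

```text
time_s: 13.5
position: [0.6501, 0.1235, 0.1848]
eef_rot: [0.999, 0.039, 0.001, -0.0]
contact_force: [-0.8, 2.7, 5.8]
finger_gap: 0.0298
grasp_force: 25.0
```

Call:
play_rows --plan '[{"slide":[0,0.05,0],"yaw":0},{"slide":[0,0.1,0],"yaw":0},{"slide":[0,0.15,0],"yaw":0},{"slide":[0,0.2,0],"yaw":0},{"slide":[0,0.2,0],"yaw":0}]'

```text
time_s: 14.12
position: [0.6519, 0.0995, 0.1847]
eef_rot: [0.999, 0.039, 0.001, -0.0]
contact_force: [-0.3, 4.4, 4.2]
finger_gap: 0.0297
grasp_force: 25.0
```

Call:
play_rows --plan '[{"slide":[0,0.05,0],"yaw":0},{"slide":[0,0.1,0],"yaw":0},{"slide":[0,0.15,0],"yaw":0},{"slide":[0,0.2,0],"yaw":0},{"slide":[0,0.25,0],"yaw":0},{"slide":[0,0.25,0],"yaw":0}]'

```text
time_s: 14.88
position: [0.6542, 0.0696, 0.1847]
eef_rot: [0.999, 0.039, 0.0, 0.0]
contact_force: [-0.4, 3.9, 5.5]
finger_gap: 0.0297
grasp_force: 25.0
```

Call:
play_rows --plan '[{"slide":[0,0.015,0],"yaw":0},{"slide":[0,0.03,0],"yaw":0},{"slide":[0,0.045,0],"yaw":0},{"slide":[0,0.06,0],"yaw":0},{"slide":[0,0.06,0],"yaw":0}]'

```text
time_s: 15.5
position: [0.6547, 0.0631, 0.1847]
eef_rot: [0.999, 0.04, 0.0, -0.0]
contact_force: [-1.0, 4.7, 5.6]
finger_gap: 0.03
grasp_force: 25.0
```

Call:
play_rows --plan '[{"slide":[0,0.013,0],"yaw":0},{"slide":[0,0.026,0],"yaw":0},{"slide":[0,0.04,0],"yaw":0},{"slide":[0,0.04,0],"yaw":0}]'

```text
time_s: 16.0
position: [0.6551, 0.0584, 0.1846]
eef_rot: [0.999, 0.04, 0.0, -0.0]
contact_force: [-0.7, 4.6, 4.5]
finger_gap: 0.0301
grasp_force: 25.0
```

Call:
play_rows --plan '[{"slide":[0,0.01,0],"yaw":0},{"slide":[0,0.02,0],"yaw":0},{"slide":[0,0.025,0],"yaw":0},{"slide":[0,0.025,0],"yaw":0}]'

```text
time_s: 16.5
position: [0.6553, 0.0554, 0.1846]
eef_rot: [0.999, 0.04, 0.0, -0.0]
contact_force: [0.0, 5.0, 5.2]
finger_gap: 0.0298
grasp_force: 25.0
```

Call:
play_rows --plan '[{"slide":[0,0.008,0],"yaw":0},{"slide":[0,0.016,0],"yaw":0},{"slide":[0,0.016,0],"yaw":0}]'

```text
time_s: 16.88
position: [0.6542, 0.0512, 0.1818]
eef_rot: [0.999, 0.039, -0.002, 0.002]
contact_force: [0.4, -1.5, -2.9]
finger_gap: 0.0297
grasp_force: 25.0
```

It dropped: the z force fell to the bare weight and the TCP sank 3 mm. Now seat it.

Call:
play_rows --plan '[{"slide":[0,0.004,0.004],"yaw":0},{"slide":[0,0.004,0.01],"yaw":0},{"slide":[0,0.004,0.016],"yaw":0},{"slide":[0,0.004,0.016],"yaw":0}]'

```text
time_s: 17.38
position: [0.6552, 0.0527, 0.1823]
eef_rot: [0.999, 0.04, -0.0, 0.0]
contact_force: [0.2, 0.7, -2.2]
finger_gap: 0.0301
grasp_force: 25.0
```

Call:
play_rows --plan '[{"slide":[0,0,0.005],"yaw":0},{"slide":[0,0,0.01],"yaw":0},{"slide":[0,0,0.012],"yaw":0},{"slide":[0,0,0.012],"yaw":0}]'

```text
time_s: 17.88
position: [0.6553, 0.0529, 0.181]
eef_rot: [0.999, 0.04, -0.0, 0.0]
contact_force: [0.5, 0.6, -2.7]
finger_gap: 0.0295
grasp_force: 25.0
```

Call:
play_rows --plan '[{"slide":[0,0,0.006],"yaw":0},{"slide":[0,0,0.012],"yaw":0},{"slide":[0,0,0.016],"yaw":0},{"slide":[0,0,0.016],"yaw":0}]'

```text
time_s: 18.38
position: [0.6553, 0.0529, 0.1791]
eef_rot: [0.999, 0.04, -0.0, 0.0]
contact_force: [-0.1, -0.4, -2.4]
finger_gap: 0.0299
grasp_force: 25.0
```

Call:
play_rows --plan '[{"slide":[0,0,0.005],"yaw":0},{"slide":[0,0,0.009],"yaw":0},{"slide":[0,0,0.009],"yaw":0}]'

```text
time_s: 18.75
position: [0.6553, 0.0529, 0.178]
eef_rot: [0.999, 0.04, -0.0, 0.0]
contact_force: [-0.1, -0.2, -3.0]
finger_gap: 0.0301
grasp_force: 25.0
```

Call:
play_rows --plan '[{"slide":[0,0,0.004],"yaw":0},{"slide":[0,0,0.007],"yaw":0},{"slide":[0,0,0.007],"yaw":0}]'

```text
time_s: 19.12
position: [0.6554, 0.0529, 0.1778]
eef_rot: [0.999, 0.04, 0.0, 0.0]
contact_force: [-0.1, 0.1, 0.8]
finger_gap: 0.0298
grasp_force: 25.0
```

Call:
play_rows --plan '[{"slide":[0,0,0.004],"yaw":0},{"slide":[0,0,0.004],"yaw":0}]'

```text
time_s: 19.38
position: [0.6554, 0.0529, 0.1777]
eef_rot: [0.999, 0.04, 0.0, 0.0]
contact_force: [-1.0, 0.0, 2.4]
finger_gap: 0.0299
grasp_force: 25.0
```

Call:
play_rows --plan '[{"slide":[0.006,0,-0.003],"yaw":0},{"slide":[0.012,0,-0.005],"yaw":0},{"slide":[0.012,0,-0.005],"yaw":0}]'

```text
time_s: 19.75
position: [0.6563, 0.0529, 0.1774]
eef_rot: [0.999, 0.04, -0.001, 0.0]
contact_force: [-4.5, -1.2, 2.9]
finger_gap: 0.0302
grasp_force: 25.0
```

Call:
play_rows --plan '[{"slide":[0,0,0],"yaw":0},{"slide":[0,0,0],"yaw":0},{"slide":[0,0,0],"yaw":0},{"slide":[0,0,0],"yaw":0},{"slide":[0,0,0],"yaw":0},{"slide":[0,0,0],"yaw":0}]' --hand 0.8

```text
time_s: 20.5
position: [0.6568, 0.053, 0.1774]
eef_rot: [0.999, 0.04, 0.0, 0.0]
contact_force: [0.8, 0.1, 0.5]
finger_gap: 0.0753
grasp_force: 0.0
```

Call:
play_rows --plan '[{"slide":[0,0,-0.1],"yaw":0},{"slide":[0,0,-0.3],"yaw":0},{"slide":[0,0,-0.6],"yaw":0},{"slide":[0,0,-0.9],"yaw":0},{"slide":[0,0,-0.9],"yaw":0},{"slide":[0,0,-0.9],"yaw":0}]'

```text
time_s: 21.25
position: [0.6566, 0.053, 0.2847]
eef_rot: [0.999, 0.04, -0.0, 0.0]
contact_force: [-0.6, -0.1, -0.5]
finger_gap: 0.075
grasp_force: 0.0
```

```bash
python3 - <<'E'
from h import *
p,d=imaging.snapshot('scene');cv2.imwrite('pics/s3.png',cv2.resize(p[90:290,220:440,::-1],None,fx=2.7,fy=2.7,interpolation=cv2.INTER_CUBIC))
W=world('scene',*[a.astype(float).ravel() for a in np.mgrid[0:480,0:640][::-1]],1.0) if 0 else None
vv,uu=np.mgrid[0:480,0:640];cal=imaging.calibration('scene')
P=np.stack([(uu-cal['cx'])/cal['fx']*d,(vv-cal['cy'])/cal['fy']*d,d],-1).reshape(-1,3)
W=R.from_quat(cal['orientation']).apply(P)+cal['eye']
m=(np.hypot(W[:,0]-.655,W[:,1]-.055)<.05)&(W[:,2]>.165)&(W[:,2]<.225)
q=W[m];print(len(q),'top z',np.percentile(q[:,2],[50,95,99]),q.mean(0), ctrl.get_obs()['contact_force'])
E
```

```text
214 top z [0.18852266 0.20394325 0.2046059 ] [0.64815854 0.05680454 0.18755175] [0.29339845 1.4872637  0.2024233 ]
```

View pics/s3.png

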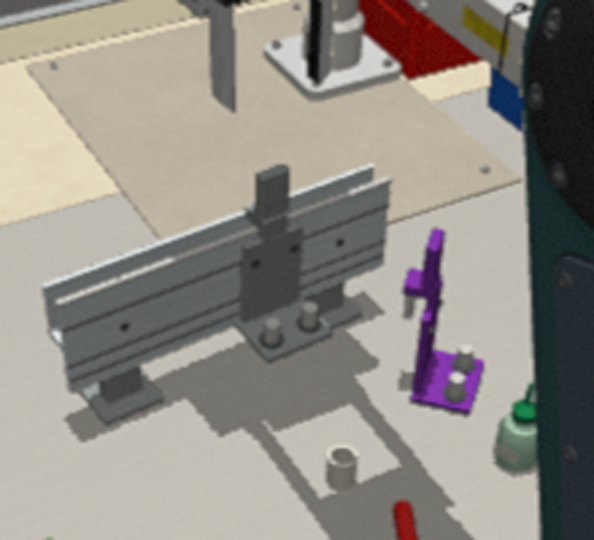

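The carrier hangs free on the rail, with its tab at crop (272,185) and its plate flat against the apron. The tab top is at about 207 mm after correcting for the scene camera's z bias, which means seated. The bystanders in view look untouched.

```bash
python3 -c "
from h import *
print(finish_job())"
```

```text
the job is handed in; nothing more can be done
None
```

The grey carrier hangs released on the rail, its prong seated in the index notch about 36 mm right of the rail's middle; the job is handed in and no verdict came back.

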